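# Put the mug, marble jar and stapler back in their own places

## Robot

A 6-joint arm with a two-finger parallel gripper is mounted at the origin on the work surface. World frame = base frame: x ahead of the robot, y to its left, z up, the work surface at z = 0. Lengths are in m, angles in degrees, forces in N, time in s.
With the tool pointing down it reaches from about 0.375 to 0.9 m from the base axis. Payload 3.1 kg.
Tool frame: the origin (TCP) lies at the very end of the fingers, on their centre line; the grasp point (between the pads) lies behind it (bot.grip_depth is the z of the grasp point in the tool frame, in m); z points along the fingers, y is the direction in which the jaws open and shut (so a half turn about z gives the same grasp; the last joint's range is limited). The gripper opens to 87 mm and grips with 3 to 60 N. Pads are 19 mm wide; open, the fingers measure 117 mm over their backs; the gripper's body (75 mm by 190 mm) begins 51 mm behind the grasp point.
Start: joints at [60.247, 30.224, 82.088, -0, 67.689, -10.227], TCP at [0.209, 0.589, 0.223] pointing down, gripper open.
Joint ranges: [-176.69, 176.69], [-43.24, 126.21], [12.49, 139.97], [-82, 262], [0, 151.66], [-163.58, 163.58]. Speed limits (degrees/s): [159.86, 159.86, 180, 180, 180, 180].

## Interface

Orientations are given as a 3x3 rotation matrix whose columns are the frame's x, y, z axes.
In Python, from rig import bot, vision gives the robot as it stands. The module is installed in compiled form; this text tells all that it offers.
- The arm moves only by the shell command python3 -m jog 'ROWS'. ROWS is JSON, a list of rows, each a list of 3 entries, a list of its own where there are three numbers: the shift along the tool's x, y, z in mm, then the turn, a rotation vector about the tool's x, y, z in degrees, then the closure, from 0 (fully open) to 1 (shut). In form: [[[dx, dy, dz], [wx, wy, wz], fingers], ...]. A call has 1 to 12 rows; each row is the pose to reach, as a shift and turn from the pose commanded when the call began, along the tool's axes at that moment; what a row does not reach only later rows make up. A row lasts 1/12 s, in which the tool goes at most 41.7 mm and 7.16 degrees, less where a joint would pass 70% of its speed; a pose out of reach is approached as far as the arm can. A call with a gripper value outside its range is refused whole. The fingers move at their own pace and stop on an object; the grip force is fixed at half the most. Time passes only in rows, so rows that repeat a pose let the fingers close. It gives the time, the measured TCP pose, the force and the opening at its end, in the units of the state.
- bot.read_state(): the state, without advancing time (a new reading comes with each control period).
- vision.capture(name): name is "scene" or "top" or "wrist"; returns the picture (480x640x3 uint8, red, green, blue); there is no depth.
- vision.camera_info(name): a dict with "intrinsics" (3x3 intrinsics, pixels), "camera_from_world" (4x4, takes a point from world to camera coordinates); the wrist camera has in their place "mount" (4x4, takes a point from camera to tool coordinates, whose origin is the TCP and whose axes are the flange's). Camera axes: x right, y up, looking along -z (the intrinsics and any distortion apply to the point x, -y, -z); pixel columns grow to the right and rows downward; lengths in m; the calibration is good to about 2 mm. A picture is of the moment at which its call begins: read the wrist's pose just before it. camera_info takes no time and is no camera call.
- bot.hand_in(): hands the job in, once; it reports no verdict.
The state is a dict: "time_s": time; "joint_positions": joint angles; "qvel": joint speeds; "tau": joint torques, N m; "position": TCP position; "tcp_rot": TCP orientation; "force": force on the tool from outside, world axes, zero at the start; "moment": the same for the moment, N m; "opening": opening from 0.0 (shut) to 1.0 (fully open).
Only numpy, scipy, OpenCV 4.12 (cv2) and the standard library are available. Lean on these libraries where they do the work, as an engineer would, in place of code of your own. Each camera call takes 0.05 s, during which the arm holds its last target. There are 200 camera calls.

## Task

The mug, the marble jar and the stapler are each standing in the next one's place: move the mug to the middle of the round cork coaster, the marble jar to the middle of the square tile, and the stapler to the middle of the long steel tray, lying lengthwise in it. All three places are taken, so first park one of the three in the middle of the empty wooden board until its own place is free. Keep the three things upright, and leave the salt shaker, the pen and the sauce bowl where they are.

Things in the scene. Friction and masses are not known exactly. Their poses are not given: they have to be found in the camera images.
- mug: small green ceramic mug, body 64 mm across and 85 mm high, open at the top, wall 4 mm, one handle on its +y side reaching 36 mm beyond the body (10 mm thick). Origin: centre of the underside, z up. Starts upright on the square tile; it belongs on the round cork coaster. 0.17 to 0.29 kg.
- marble_jar: round glass jar full of marbles with a tight aluminium screw lid, 90 mm high, body 60 mm across up to 66 mm above its foot, lid 55 mm across from 74 to 90 mm. Origin: centre of the underside, z up. Starts upright in the long tray; it belongs on the square tile. 0.2 to 0.4 kg.
- stapler: small orange plastic stapler, 100 mm long (its x), 47 mm high; the black base is 32 mm wide and 8 mm thick, the orange top arm 26 mm wide, from 27 to 47 mm above the underside. Origin: centre of the underside, z up, x along its length (nose at +x). Starts upright on the round coaster; it belongs in the long tray. 0.10 to 0.17 kg.
- cork_coaster: round cork coaster, 110 mm across, 6 mm thick, fixed to the counter. Origin: centre of the underside; top at z = 6 mm. The mug's place.
- square_tile: square glazed tile, 110 x 110 mm, 8 mm thick, fixed. Origin: centre of the underside; top at z = 8 mm. The marble jar's place.
- long_tray: long shallow steel tray, 160 mm (its x) by 80 mm (its y) outside, rim 10 mm high, walls and floor 3 mm thick, fixed. Origin: centre of the underside; inner floor at z = 3 mm. The stapler's place, lying lengthwise.
- wood_board: small flat wooden board, 120 mm (x) by 100 mm (y), 10 mm thick, with a short 35 mm tab on its -x end, fixed and empty at the start. Origin: centre of the underside of the 120 x 100 part; top at z = 10 mm. The free spot for parking.
- salt_shaker: steel salt shaker, 46 mm across, 73 mm high, standing loose on the counter among the places. Origin: centre of the underside. Bystander: leave it where it is.
- pen: aluminium pen lying loose on the counter, 130 mm long (its x), 9 mm thick. Origin: underside, near mid length. Bystander: leave it where it is.
- sauce_bowl: white ceramic sauce bowl, 90 mm across, 35 mm high, loose on the counter at the right. Origin: centre of the underside. Bystander: leave it where it is. (Fixed things stand further out, 0.12 m or more from the edges of the places, up to 0.21 m high: drawer tower and tin left, toaster right; and a 46 mm high rail at the back.)

How it is judged (in metres and radians):
On the way:
1. one of the three things has been set down upright and let go on the wooden board (((horizontal distance between mug and wood_board below 0.035 m and z of mug in the frame of wood_board between 0.006 and 0.014 m and angle between mug's own z axis and vertical below 0.1 rad and linear speed of mug below 0.02 m/s and contact force between mug and the fingers below 0.1 N) or (horizontal distance between marble_jar and wood_board below 0.035 m and z of marble_jar in the frame of wood_board between 0.006 and 0.014 m and angle between marble_jar's own z axis and vertical below 0.1 rad and linear speed of marble_jar below 0.02 m/s and contact force between marble_jar and the fingers below 0.1 N) or (horizontal distance between stapler and wood_board below 0.035 m and z of stapler in the frame of wood_board between 0.006 and 0.014 m and angle between stapler's own z axis and vertical below 0.1 rad and linear speed of stapler below 0.02 m/s and contact force between stapler and the fingers below 0.1 N))), for 0.2 s.
At the end, for the whole second after the job is handed in: Mug on the round coaster, jar on the square tile, stapler lengthwise (15 deg, either way) in the long tray: each within 15 mm of the middle, upright (0.1 rad), resting on it (4 mm), let go, still; salt shaker, pen and bowl moved under 20 mm. Earlier, one was let go on the board (35 mm) (horizontal distance between mug and cork_coaster below 0.015 m and z of mug in the frame of cork_coaster between 0.002 and 0.01 m and angle between each of mug, marble_jar, stapler's own z axis and vertical below 0.1 rad and linear speed of each of mug, marble_jar, stapler below 0.02 m/s and contact force between each of mug, marble_jar, stapler and the fingers below 0.1 N and horizontal distance between marble_jar and square_tile below 0.015 m and z of marble_jar in the frame of square_tile between 0.004 and 0.012 m and horizontal distance between stapler and long_tray below 0.015 m and z of stapler in the frame of long_tray between -0.001 and 0.007 m and angle between the x axis of stapler and the x axis of long_tray, either way round below 0.26 rad and distance of each of salt_shaker, pen, sauce_bowl from where it was at the start of the episode below 0.02 m); the robot touches nothing.
It fails at once if the mug, the jar or the stapler is tipped by more than 0.6 rad (angle between any of mug, marble_jar, stapler's own z axis and vertical above 0.6 rad).
It fails at once if the salt shaker, the pen or the sauce bowl is moved more than 20 mm (distance of any of salt_shaker, pen, sauce_bowl from where it was at the start of the episode above 0.02 m).
It also fails if it takes over 125 s, if anything falls off the work surface, if the arm or the gripper's body presses on something with over 40 N, if the wrist force passes 120 N, or if a joint passes its speed limit or range.

## Working session

There is one attempt and no reset: what is moved stays moved. The work goes in short steps, Python scripts to look and compute and a shell command to move; the robot and the scene stay as the last step left them, time stands still between calls to the robot, and variables do not carry over. Pictures are saved under pics/ and viewed, about 12 in all and at most 16, crops included, and the job is handed in when it is done.

```bash
mkdir -p pics; ls; python3 - <<'E'
from rig import bot, vision
import cv2,numpy as np
s=bot.read_state();print(s, bot.grip_depth)
for n in("scene","top","wrist"):
    cv2.imwrite(f"pics/{n}0.png",vision.capture(n)[:,:,::-1]); print(n,vision.camera_info(n))
E
```

```text
pics
{'time_s': 0.0, 'joint_positions': array([ 6.02454678e+01,  3.02800115e+01,  8.21546514e+01,  1.27577241e-03,
        6.76884141e+01, -1.02273456e+01]), 'qvel': array([-0.15582267, -0.09196174,  0.0263341 , -0.08177243,  0.05740197,
        0.0849263 ]), 'tau': array([ 1.00039630e-03, -4.40045929e+01, -1.76590794e+01,  6.34349557e-02,
        5.81026229e-02, -1.45355639e-04]), 'position': array([0.20851633, 0.58843533, 0.22157004]), 'tcp_rot': array([[-9.42479945e-01,  3.34260945e-01, -1.08395218e-03],
       [ 3.34262461e-01,  9.42478205e-01, -1.85466761e-03],
       [ 4.01658362e-04, -2.11031155e-03, -9.99997693e-01]]), 'force': array([-0.24199614, -0.32819034,  0.15020721]), 'moment': array([ 0.00610902, -0.01351077,  0.08743638]), 'opening': 1.0025394480883445} -0.0187
scene {'intrinsics': array([[479.32746772,   0.        , 324.89308723],
       [  0.        , 479.32746772, 242.22257457],
       [  0.        ,   0.        ,   1.        ]]), 'camera_from_world': array([[-0.10728654,  0.99414605, -0.0127759 ,  0.11509514],
       [-0.75716375, -0.07337025,  0.64909157,  0.395
[... 399 characters left out ...]
97409617,  0.03453859,  0.22348096, -0.57120933],
       [-0.22306989, -0.01537852,  0.97468114, -1.03309924],
       [ 0.        ,  0.        ,  0.        ,  1.        ]])}
wrist {'intrinsics': array([[405.00267568,   0.        , 316.06757562],
       [  0.        , 405.00267568, 239.09291638],
       [  0.        ,   0.        ,   1.        ]]), 'mount': array([[-2.37317889e-04,  9.70736344e-01,  2.40147649e-01,
         6.53805418e-02],
       [ 9.99998761e-01, -1.43402416e-04,  1.56788348e-03,
         1.27771536e-04],
       [ 1.55643923e-03,  2.40147723e-01, -9.70735107e-01,
        -1.61129859e-01],
       [ 0.00000000e+00,  0.00000000e+00,  0.00000000e+00,
         1.00000000e+00]])}
```

View pics/top0.png

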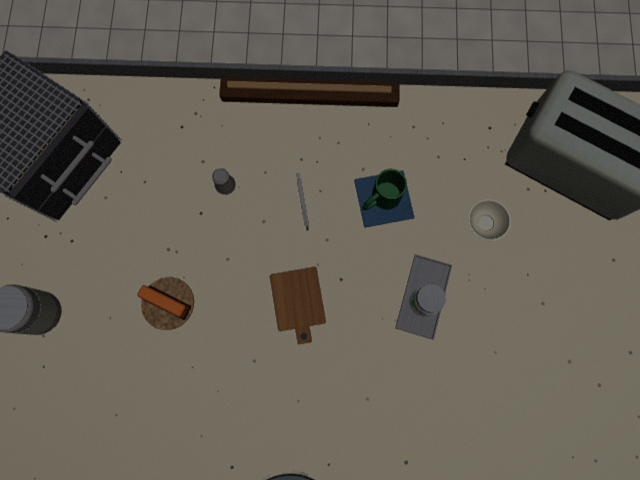

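View pics/scene0.png

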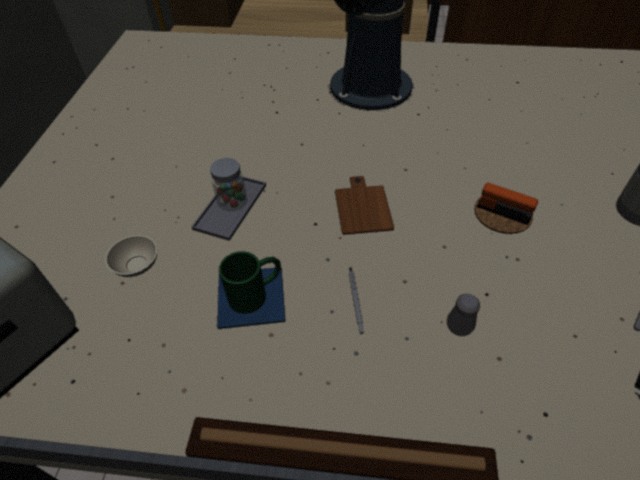

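The top view shows the stapler on the coaster (167,303), mug on the blue tile (385,195), jar in the tray (425,297) and the empty board (298,298). The shaker is at (222,180), the pen at (303,200) and the bowl at (490,220). The scene view shows the same layout, with the mug handle pointing left and back.

```bash
cat > h.py <<'E'
import numpy as np, cv2
from rig import bot, vision
def cam(n,s=None):
    i=vision.camera_info(n); K=np.array(i["intrinsics"])
    if n!="wrist": W=np.linalg.inv(i["camera_from_world"])
    else:
        T=np.eye(4);T[:3,:3]=s["tcp_rot"];T[:3,3]=s["position"];W=T@np.array(i["mount"])
    return K,W
def rays(c,p):
    K,W=c;p=np.atleast_2d(p).astype(float)
    d=np.c_[(p[:,0]-K[0,2])/K[0,0],-(p[:,1]-K[1,2])/K[1,1],-np.ones(len(p))]
    return W[:3,3],d@W[:3,:3].T
def plane(c,p,z):
    o,d=rays(c,p);return o+d*((z-o[2])/d[:,2])[:,None]
def tri(c1,p1,c2,p2):
    o1,d1=rays(c1,p1);o2,d2=rays(c2,p2);d1=d1[0];d2=d2[0]
    t=np.linalg.lstsq(np.c_[d1,-d2],o2-o1,rcond=None)[0]
    a=o1+t[0]*d1;b=o2+t[1]*d2;return (a+b)/2,np.linalg.norm(a-b)
def blobs(img,lo,hi,amin=60,roi=None):
    h=cv2.cvtColor(img,cv2.COLOR_RGB2HSV);m=cv2.inRange(h,lo,hi)
    if roi is not None:
        q=np.zeros_like(m);x0,y0,x1,y1=roi;q[y0:y1,x0:x1]=m[y0:y1,x0:x1];m=q
    m=cv2.morphologyEx(m,cv2.MORPH_CLOSE,np.ones((3,3)))
    cs=cv2.findContours(m,cv2.RETR_EXTERNAL,cv2.CHAIN_APPROX_NONE)[0]
    return sorted([c for c in cs if cv2.contourArea(c)>amin],key=cv2.contourArea)[::-1]
E
python3 - <<'E'
from h import *
np.set_printoptions(precision=3,suppress=True)
for n in("top","scene"):
    im=cv2.imread(f"pics/{n}0.png")[:,:,::-1].copy();c=cam(n);h=cv2.cvtColor(im,cv2.COLOR_RGB2HSV)
    P={"top":dict(stap=(155,296),cork=(170,322),board=(298,290),tile=(372,222),mug=(390,183),lid=(431,298),tray=(420,325),counter=(350,280),pen=(303,205)),
       "scene":dict(stap=(510,195),cork=(490,215),board=(365,210),tile=(230,310),mug=(245,290),lid=(226,170),tray=(215,228),counter=(300,240),pen=(355,300))}[n]
    for k,(u,v) in P.items(): print(n,k,h[v,u])
    for k,lo,hi,z in(("board",(3,90,50),(16,180,255),.01),("orange",(4,190,90),(16,255,255),.05),("blue",(100,80,40),(125,255,255),.008),("green",(50,90,15),(90,255,255),.09)):
        for b in blobs(im,lo,hi)[:3]:
            r=cv2.minAreaRect(b);print(n,k,cv2.contourArea(b),r,plane(c,cv2.boxPoints(r),z)[:,:2].tolist() if n=="top" else "")
E
```

```text
top stap [ 12 204 114]
top cork [ 16 116  79]
top board [ 14 152  74]
top tile [105 134  63]
top mug [ 66 125  51]
top lid [102  14  90]
top tray [110  10  75]
top counter [ 21  41 117]
top pen [116  20  90]
top board 2864.5 ((298.4729919433594, 306.33782958984375), (73.48634338378906, 48.16890335083008), 80.53767395019531) [[0.4912834126340784, 0.06829613911610713], [0.5115399601100419, -0.030129526432627268], [0.36369248820016187, -0.060435183160336976], [0.3444095692536906, 0.035180328014104124]]
top board 1254.0 ((167.15516662597656, 303.1379089355469), (50.50912857055664, 52.92317199707031), 68.19859313964844) [[0.44881769600294175, 0.3477756279966076], [0.49360104240170527, 0.2494705159010621], [0.3980876176629355, 0.20179692551629838], [0.3548640813994766, 0.29855948942872595]]
top board 1026.5 ((308.9912109375, 86.27750396728516), (164.23475646972656, 7.377236843109131), 1.818303108215332) [[0.9130971441921802, 0.1879552705498068], [0.9313688901830297, 0.18880781803823396], [0.9307998380603744, -0.1834108363554242], [0.9126163188135263, -0.18303181471231583]]
top orange 505.0
[... 1240 characters left out ...]
24322509765625, 204.45945739746094), (58.197242736816406, 51.950077056884766), 80.53767395019531) 
scene board 609.5 ((500.71533203125, 216.93197631835938), (57.63360595703125, 28.745824813842773), 27.47443199157715) 
scene orange 340.0 ((510.35003662109375, 194.4499969482422), (54.07494354248047, 7.589465618133545), 18.434947967529297) 
scene blue 1519.5 ((249.2516632080078, 298.9752502441406), (49.661983489990234, 67.68973541259766), 84.38241577148438) 
scene blue 67.0 ((267.93902587890625, 272.45123291015625), (8.392796516418457, 13.030921936035156), 83.6598129272461) 
scene green 1913.0 ((243.83853149414062, 277.6085205078125), (54.144378662109375, 63.85962677001953), 29.538780212402344)
```

View pics/wrist0.png

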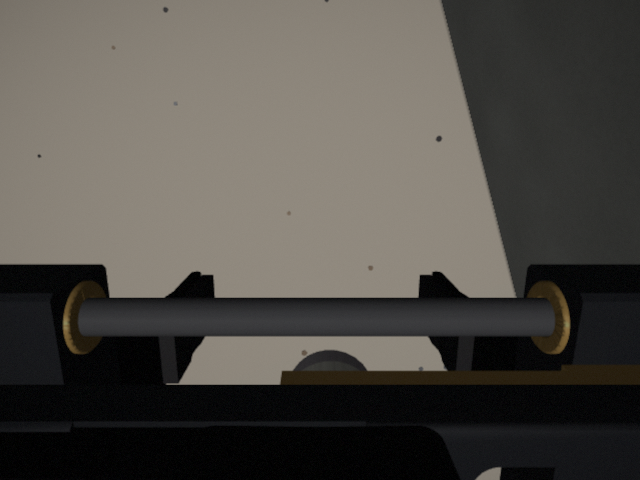

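The wrist view shows empty counter, with the dark counter edge at right; the lower half is blocked by the gripper. Next I fit the places and things in both fixed views.

```bash
cat > m.py <<'E'
from h import *
np.set_printoptions(precision=4,suppress=True)
def rect(c,b,z):
    P=plane(c,b.reshape(-1,2),z)[:,:2];r=cv2.minAreaRect((P*1000).astype(np.float32));B=cv2.boxPoints(r)
    e=max(((B[1]-B[0]),(B[2]-B[1])),key=np.linalg.norm)
    return np.array(r[0]).round(1),np.array(sorted(r[1])).round(1),round(float(np.degrees(np.arctan2(e[1],e[0]))%180),1)
def ims(tag):
    return {n:(cv2.imread(f"pics/{n}{tag}.png")[:,:,::-1].copy(),cam(n)) for n in("top","scene")}
E
python3 - <<'E'
from m import *
I=ims(0)
R={"top":dict(tray=(385,245,465,350),board=(262,262,335,335),cork=(135,270,200,335),tile=(345,160,420,235)),
 "scene":dict(tray=(185,170,275,245),board=(325,183,400,240),cork=(465,180,545,240),tile=(210,240,295,335))}
ol=[]
for n,(im,c) in I.items():
    for k,lo,hi,z in(("tray",(80,0,30),(140,45,140),.01),("board",(3,90,30),(20,190,120),.01),("tile",(95,80,30),(125,255,255),.008),("cork",(3,70,40),(22,160,140),.006)):
        b=blobs(im,lo,hi,40,R[n][k]); pts=np.vstack(b)
        if k=="board":
            m=cv2.drawContours(np.zeros(im.shape[:2],np.uint8),b[:1],-1,255,-1);m=cv2.morphologyEx(m,cv2.MORPH_OPEN,np.ones((23,23)));pts=cv2.findContours(m,0,1)[0][0]
        if k=="cork":
            P=plane(c,pts.reshape(-1,2),z)[:,:2]*1000;print(n,k,cv2.minEnclosingCircle(P.astype(np.float32)),rect(c,pts,z))
        else: print(n,k,rect(c,pts,z))
    b=blobs(im,(2,185,60),(18,255,255),40,R[n]["cork"])[0]
    print(n,"stapler z.053",rect(c,b,.053))
t=I["top"][0];s=I["scene"][0]
f=lambda im,x,y,w,h,q:cv2.resize(im[y:y+h,x:x+w],None,fx=q,fy=q,interpolation=cv2.INTER_CUBIC)
A=np.vstack([np.hstack([f(t,345,155,80,80,3.5),f(t,385,245,80,105,3.5)[:280],f(t,130,265,70,80,3.5)]),np.hstack([f(s,205,240,80,80,3.5),f(s,190,155,80,80,3.5),f(s,470,170,70,80,3.5)])])
A=cv2.convertScaleAbs(A,alpha=1.6);cv2.imwrite("pics/crop1.png",A[:,:,::-1]);print(A.shape)
E
```

```text
top tray (array([ 457. , -256.2]), array([ 82.1, 157.2]), 165.3)
top board (array([442.1,   6.8]), array([ 99.2, 120.1]), 3.2)
top tile (array([ 665. , -169.8]), array([107.2, 107.9]), 102.9)
top cork ((425.81256103515625, 281.6962585449219), 61.04024887084961) (array([424. , 275.8]), array([108.6, 109.4]), 113.3)
top stapler z.053 (array([424. , 274.4]), array([25. , 98.2]), 66.3)
scene tray (array([ 450., -255.]), array([118.1, 189. ]), 2.6)
scene board (array([442.6,   7.6]), array([ 95.4, 125. ]), 5.4)
scene tile (array([ 664.9, -169.7]), array([107.4, 109.6]), 13.1)
scene cork ((407.22308349609375, 280.567138671875), 71.81494140625) (array([415.4, 279.2]), array([108.2, 126.1]), 158.7)
scene stapler z.053 (array([425.5, 275.6]), array([25. , 94.9]), 66.6)
(560, 805, 3)
```

View pics/crop1.png

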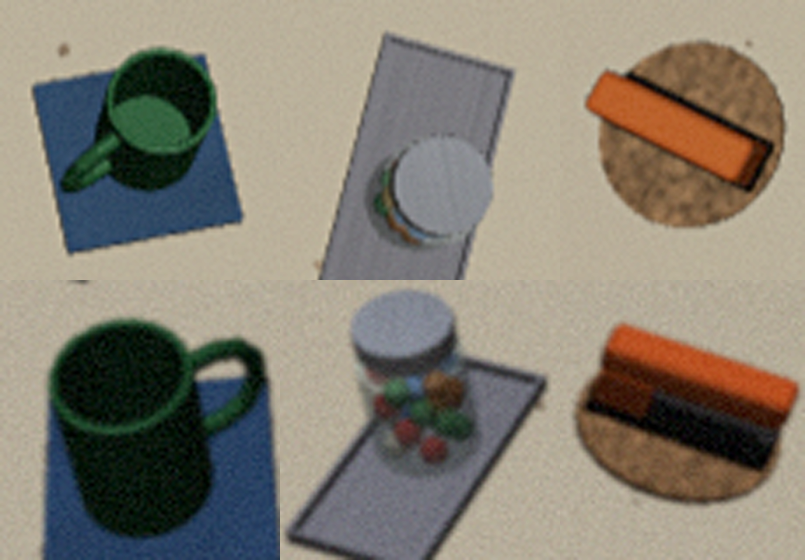

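The crop shows the mug rim centre at top (391.3,184.1) and scene (239.3,267.4), and the lid centre at top (431.6,298.4) and scene (225.4,168). The handle tip is at top (365,207). The tray corner is at top (451.6,265.3) and scene (192.9,229.3).

```bash
python3 - <<'E'
from m import *
I=ims(0);t,s=I["top"][1],I["scene"][1]
for k,a,b in(("mug rim",(391.3,184.1),(239.3,267.4)),("lid",(431.6,298.4),(225.4,168)),("traycorner",(451.6,265.3),(192.9,229.3))):
    print(k,*tri(t,a,s,b))
R={"top":dict(o=(135,270,200,335),b=(262,262,335,335),t=(345,160,420,235)),"scene":dict(o=(465,180,545,240),b=(325,183,400,240),t=(210,240,295,335))}
# orange top-arm corners and board/tile centre heights, matched through both views
g={}
for n in I:
    im=I[n][0]
    b=blobs(im,(2,185,75),(18,255,255),40,R[n]["o"])[0];g[n]=[np.array(cv2.minAreaRect(b)[0])]
    q=blobs(im,(95,80,30),(125,255,255),40,R[n]["t"]);P=np.vstack(q).reshape(-1,2);g[n].append(P[P[:,0].argmin()] if n=="top" else None)
    g[n].append(P[P[:,1].argmax()])
print("stapler arm",tri(t,g["top"][0],s,g["scene"][0]))
for z in(.0,.01,.02):
    for n in I:
        q=blobs(I[n][0],(3,90,30),(20,190,120),40,R[n]["b"])[0]
        m=cv2.drawContours(np.zeros((480,640),np.uint8),[q],-1,255,-1);m=cv2.morphologyEx(m,cv2.MORPH_OPEN,np.ones((23,23)));q=cv2.findContours(m,0,1)[0][0]
        u=np.vstack(blobs(I[n][0],(95,80,30),(125,255,255),40,R[n]["t"]))
        print(z,n,"board",rect(I[n][1],q,z),"tile",rect(I[n][1],u,z))
print("handle tip",plane(t,(365,207),.05), "lid plane", plane(t,(431.6,298.4),.093),"rim plane",plane(t,(391.3,184.1),.093))
E
```

```text
mug rim [ 0.6696 -0.1754  0.0922] 0.0012174704693697074
lid [ 0.4436 -0.2536  0.0916] 0.002306060709092193
traycorner [ 0.524  -0.3125  0.0043] 0.0031094028844942086
stapler arm (array([0.4246, 0.2757, 0.0525]), np.float64(0.0019172963040412863))
0.0 top board (array([443.1,   7.3]), array([100.1, 121.2]), 3.2) tile (array([ 667.4, -170.7]), array([108. , 108.6]), 102.9)
0.0 scene board (array([432.7,   7.5]), array([ 96.9, 126.9]), 5.4) tile (array([ 659.7, -171.9]), array([108.6, 110.9]), 13.1)
0.01 top board (array([442.1,   6.8]), array([ 99.2, 120.1]), 3.2) tile (array([ 664.4, -169.6]), array([107. , 107.7]), 102.9)
0.01 scene board (array([442.6,   7.6]), array([ 95.4, 125. ]), 5.4) tile (array([ 666.2, -169.2]), array([107. , 109.3]), 13.1)
0.02 top board (array([441.1,   6.2]), array([ 98.3, 119. ]), 3.2) tile (array([ 661.4, -168.6]), array([106.1, 106.7]), 102.9)
0.02 scene board (array([452.5,   7.6]), array([ 94. , 123.1]), 5.4) tile (array([ 672.7, -166.5]), array([105.4, 107.6]), 13.1)
handle tip [[ 0.6322 -0.127   0.05  ]] lid plane [[ 0.4437 -0.2545  0.093 ]] rim plane [[ 0.6695 -0.1759  0.093 ]]
```

```bash
cat > go.py <<'E'
import sys;from h import *
# usage: go.py x y z(TCP, m) yaw_of_tool_x(deg) -> row values
def go(x,y,z,yaw):
    s=bot.read_state();R=np.array(s["tcp_rot"]);a=np.radians(yaw)
    T=np.array([[np.cos(a),np.sin(a),0],[np.sin(a),-np.cos(a),0],[0,0,-1]])
    d=R.T@(np.array([x,y,z])-s["position"])*1000
    w=np.degrees(cv2.Rodrigues(R.T@T)[0].ravel())
    print("t",round(s["time_s"],2),"pos",np.round(s["position"],4),"yaw",round(np.degrees(np.arctan2(R[1,0],R[0,0])),1),"F",np.round(s["force"],1),"op",round(s["opening"],3));print("shift",d.round(1),"turn",w.round(1))
if __name__=="__main__": go(*map(float,sys.argv[1:]))
E
python3 go.py .4246 .2757 .2 66.4
```

```text
t 0.15 pos [0.2086 0.5886 0.2218] yaw 160.5 F [-0.5  0.1  0.4] op 1.002
shift [-308.2 -222.6   22.1] turn [-0.1  0.1 94.1]
```

```bash
python3 -m jog '[[[0,0,-40],[0,0,0],0],[[0,0,-70],[0,0,0],0],[[-35,-25,-70],[0,0,7],0],[[-70,-50,-70],[0,0,14],0],[[-105,-75,-70],[0,0,21],0],[[-140,-100,-70],[0,0,28],0],[[-175,-126,-70],[0,0,35],0],[[-210,-150,-60],[0,0,42],0],[[-245,-176,-40],[0,0,49],0],[[-275,-200,-20],[0,0,56],0],[[-300,-218,0],[0,0,63],0],[[-308,-223,15],[0,0,70],0]]' && python3 go.py .4246 .2757 .2 66.4
```

```text
time_s: 1.15
position: [0.4265, 0.273, 0.207]
tcp_rot: [[0.0, 1.0, 0.002], [1.0, -0.0, -0.001], [-0.001, 0.002, -1.0]]
force: [0.2, 0.4, -0.7]
opening: 0.996
t 1.15 pos [0.4265 0.273  0.207 ] yaw 90.0 F [ 0.2  0.4 -0.7] op 0.996
shift [ 2.7 -1.9  7. ] turn [ 0.1  0.  23.6]
```

```bash
python3 -m jog '[[[3,-2,7],[0,0,7],0],[[3,-2,7],[0,0,14],0],[[3,-2,7],[0,0,20],0],[[3,-2,7],[0,0,24],0],[[3,-2,7],[0,0,24],0],[[3,-2,7],[0,0,24],0]]' >/dev/null; python3 - <<'E'
from m import *
s=bot.read_state();im=vision.capture("wrist");cv2.imwrite("pics/w1.png",cv2.convertScaleAbs(im,alpha=1.5)[:,:,::-1]);cv2.imwrite("pics/w1raw.png",im[:,:,::-1])
c=cam("wrist",s);print(s["position"])
b=blobs(im,(2,185,60),(18,255,255),100)[0];print("stap",rect(c,b,.053))
b=np.vstack(blobs(im,(3,70,40),(22,160,180),100,(0,0,640,270)));print("cork",rect(c,b,.006))
E
python3 go.py .4246 .2757 .024 66.4
```

```text
[0.4224 0.2788 0.2004]
stap (array([424.4, 276.6]), array([24.8, 97. ]), 66.3)
cork (array([424. , 277.5]), array([102.1, 107.8]), 156.6)
t 1.7 pos [0.4225 0.2789 0.2005] yaw 66.6 F [-0.1 -0.1  0.6] op 0.997
shift [ -2.    3.2 176.5] turn [-0.   0.   0.2]
```

View pics/w1.png

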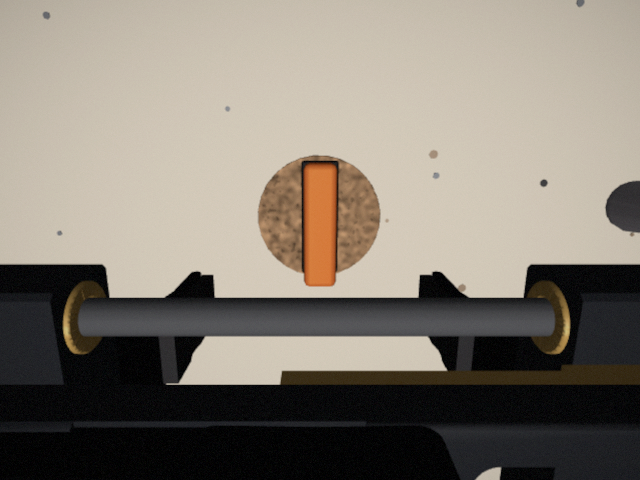

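The wrist view shows the stapler along the tool's x at (320,220), with the coaster centred at about (319,213). It agrees with the fixed views within 1 mm. Next I descend and grip.

```bash
python3 -m jog '[[[-1,3,30],[0,0,0],0],[[-1,3,65],[0,0,0],0],[[-1,3,100],[0,0,0],0],[[-1,3,130],[0,0,0],0],[[-1,3,150],[0,0,0],0],[[-1,3,165],[0,0,0],0],[[-1,3,174],[0,0,0],0],[[-1,3,176],[0,0,0],0],[[-1,3,176],[0,0,0],0],[[-1,3,176],[0,0,0],1],[[-1,3,176],[0,0,0],1],[[-1,3,176],[0,0,0],1]]' && python3 -m jog '[[[0,0,0],[0,0,0],1],[[0,0,0],[0,0,0],1],[[0,0,0],[0,0,0],1],[[0,0,0],[0,0,0],1],[[0,0,0],[0,0,0],1],[[0,0,0],[0,0,0],1]]'; python3 go.py .442 .007 .12 0
```

```text
time_s: 2.7
position: [0.4257, 0.2771, 0.0256]
tcp_rot: [[0.399, 0.917, 0.002], [0.917, -0.399, 0.001], [0.002, 0.002, -1.0]]
force: [-0.2, -0.7, -0.4]
opening: 0.853
time_s: 3.2
position: [0.4249, 0.2768, 0.0245]
tcp_rot: [[0.399, 0.917, -0.0], [0.917, -0.399, -0.0], [-0.0, -0.0, -1.0]]
force: [1.0, 0.3, 1.4]
opening: 0.404
t 3.2 pos [0.4249 0.2768 0.0245] yaw 66.5 F [1.  0.3 1.4] op 0.404
shift [-240.5  123.4  -95.5] turn [-0.   0.  66.5]
```

```bash
python3 -m jog '[[[0,0,0],[0,0,0],1],[[0,0,0],[0,0,0],1],[[0,0,0],[0,0,0],1],[[0,0,-10],[0,0,0],1],[[0,0,-30],[0,0,0],1],[[0,0,-60],[0,0,0],1],[[0,0,-85],[0,0,0],1],[[0,0,-95],[0,0,0],1]]'; python3 go.py .442 .007 .12 0
```

```text
time_s: 3.87
position: [0.4264, 0.2774, 0.1228]
tcp_rot: [[0.399, 0.917, 0.005], [0.917, -0.399, 0.002], [0.004, 0.004, -1.0]]
force: [0.9, -0.5, -1.2]
opening: 0.296
t 3.87 pos [0.4264 0.2774 0.1228] yaw 66.5 F [ 0.9 -0.5 -1.2] op 0.296
shift [-241.8  122.2    2.4] turn [ 0.1 -0.3 66.5]
```

```bash
python3 -m jog '[[[-12,6,0],[0,0,3],1],[[-36,18,0],[0,0,9],1],[[-65,33,0],[0,0,16],1],[[-95,48,0],[0,0,23],1],[[-125,63,0],[0,0,30],1],[[-155,79,0],[0,0,37],1],[[-182,92,0],[0,0,44],1],[[-205,104,0],[0,0,51],1],[[-223,114,0],[0,0,58],1],[[-235,120,0],[0,0,63],1],[[-241,123,0],[0,0,66.5],1],[[-241,123,0],[0,0,66.5],1]]' && python3 -m jog '[[[0,0,0],[0,0,0],1],[[0,0,0],[0,0,0],1]]' ; python3 go.py .442 .007 .0285 0
```

```text
time_s: 4.87
position: [0.4417, 0.0052, 0.1194]
tcp_rot: [[1.0, -0.004, 0.0], [-0.004, -1.0, -0.0], [0.0, 0.0, -1.0]]
force: [0.9, -0.5, -1.6]
opening: 0.297
time_s: 5.03
position: [0.441, 0.0072, 0.1194]
tcp_rot: [[1.0, 0.001, -0.001], [0.001, -1.0, 0.0], [-0.001, -0.0, -1.0]]
force: [0.2, 0.4, -0.8]
opening: 0.295
t 5.03 pos [0.441  0.0072 0.1194] yaw 0.1 F [ 0.2  0.4 -0.8] op 0.295
shift [ 1.   0.3 90.9] turn [-0.   0.   0.1]
```

```bash
python3 -m jog '[[[1,0,15],[0,0,0],1],[[1,0,40],[0,0,0],1],[[1,0,62],[0,0,0],1],[[1,0,77],[0,0,0],1],[[1,0,84],[0,0,0],1],[[1,0,88],[0,0,0],1],[[1,0,90.5],[0,0,0],1],[[1,0,90.5],[0,0,0],1],[[1,0,90.5],[0,0,0],1]]';  python3 go.py .442 .007 .0285 0; python3 -m jog '[[[0,0,0],[0,0,0],0],[[0,0,0],[0,0,0],0],[[0,0,0],[0,0,0],0],[[0,0,0],[0,0,0],0],[[0,0,0],[0,0,0],0],[[0,0,0],[0,0,0],0],[[0,0,0],[0,0,0],0],[[0,0,0],[0,0,0],0],[[0,0,0],[0,0,0],0],[[0,0,0],[0,0,0],0],[[0,0,0],[0,0,0],0],[[0,0,0],[0,0,0],0]]'; python3 -m jog '[[[0,0,-10],[0,0,0],0],[[0,0,-30],[0,0,0],0],[[0,0,-70],[0,0,0],0],[[0,0,-110],[0,0,0],0],[[0,0,-145],[0,0,0],0],[[0,0,-165],[0,0,0],0],[[0,0,-170],[0,0,0],0],[[0,0,-170],[0,0,0],0]]'
python3 - <<'E'
from m import *
s=bot.read_state();im=vision.capture("wrist");cv2.imwrite("pics/w2.png",im[:,:,::-1])
for n in("top","scene"): cv2.imwrite(f"pics/{n}1.png",vision.capture(n)[:,:,::-1])
c=cam("wrist",s);print("stap",rect(c,blobs(im,(2,185,60),(18,255,255),100)[0],.057))
for n,(i,c) in ims(1).items():
    P=cam(n)
    print(n,[rect(c,b,.057) for b in blobs(i,(2,185,60),(18,255,255),60)[:2]])
# bare coaster
i,c=ims(1)["top"];b=blobs(i,(3,70,40),(22,180,150),40,(135,270,200,335))[0]
P=plane(c,b.reshape(-1,2),.006)[:,:2]*1000;print("cork",cv2.minEnclosingCircle(P.astype(np.float32)))
E
python3 go.py .6695 -.1757 .25 127.4
```

```text
time_s: 5.78
position: [0.443, 0.0068, 0.0296]
tcp_rot: [[1.0, 0.0, 0.001], [0.0, -1.0, -0.0], [0.001, 0.0, -1.0]]
force: [-0.4, -0.8, -1.6]
opening: 0.297
t 5.78 pos [0.443  0.0068 0.0296] yaw 0.0 F [-0.4 -0.8 -1.6] op 0.297
shift [-1.  -0.2  1.1] turn [ 0.  -0.1  0. ]
time_s: 6.78
position: [0.4425, 0.0067, 0.029]
tcp_rot: [[1.0, -0.0, -0.0], [-0.0, -1.0, 0.0], [-0.0, -0.0, -1.0]]
force: [1.1, 0.7, 0.4]
opening: 0.993
time_s: 7.45
position: [0.4434, 0.0066, 0.2005]
tcp_rot: [[1.0, -0.0, 0.004], [-0.0, -1.0, -0.001], [0.004, 0.001, -1.0]]
force: [-0.6, -0.1, 0.1]
opening: 1.003
stap (array([442.5,   6.3]), array([25.2, 96.6]), 179.9)
top []
scene [(array([442.9,   7.5]), array([25. , 98.1]), 0.0)]
cork ((424.4120178222656, 276.1512756347656), 54.49018859863281)
t 7.6 pos [0.4413 0.007  0.1976] yaw -0.0 F [0.8 0.5 0.6] op 0.999
shift [228.2 182.5 -53.3] turn [-2.000e-01  1.000e-01 -1.274e+02]
```

```bash
python3 -m jog '[[[15,12,-25],[0,0,5],0],[[40,32,-25],[0,0,10],0],[[70,56,-25],[0,0,15],0],[[100,80,-25],[0,0,20],0],[[130,104,-25],[0,0,25],0],[[160,128,-25],[0,0,31],0],[[188,150,-25],[0,0,37],0],[[210,168,-25],[0,0,43],0],[[223,178,-25],[0,0,49],0],[[228,182,-25],[0,0,52.6],0],[[228,182,-25],[0,0,52.6],0],[[228,182,-25],[0,0,52.6],0]]' >/dev/null;  python3 -m jog '[[[0,0,0],[0,0,0],0],[[0,0,0],[0,0,0],0]]' >/dev/null; python3 - <<'E'
from m import *
s=bot.read_state();im=vision.capture("wrist");cv2.imwrite("pics/w3.png",cv2.convertScaleAbs(im,alpha=1.7)[:,:,::-1]);cv2.imwrite("pics/w3raw.png",im[:,:,::-1])
c=cam("wrist",s)
b=blobs(im,(45,80,8),(90,255,255),100,(0,0,640,290));print([cv2.contourArea(x) for x in b],cv2.boundingRect(b[0]))
b=np.vstack(blobs(im,(95,80,30),(125,255,255),100,(0,0,640,290)));print("tile",rect(c,b,.008))
E
python3 go.py .6695 -.1757 .04 -52.6
```

```text
[6187.0] (273, 175, 86, 115)
tile (array([ 665.2, -171.8]), array([107.8, 107.9]), 102.8)
t 8.82 pos [ 0.6697 -0.1746  0.2236] yaw -52.5 F [-0.2  0.3 -1. ] op 1.006
shift [  1.    0.7 183.6] turn [0.  0.1 0.1]
```

View pics/w3.png

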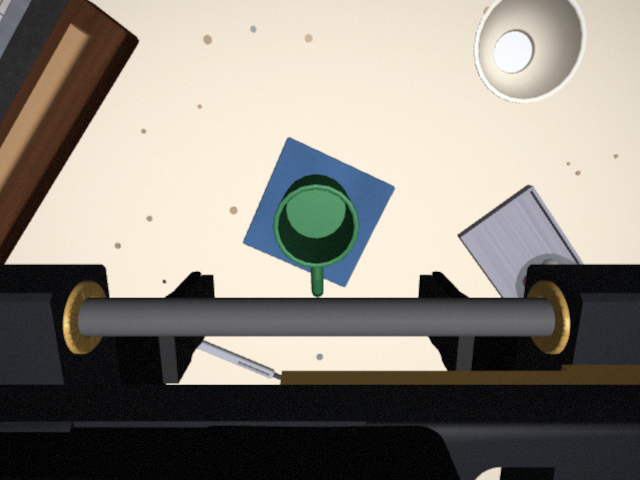

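The mug rim is centred at (316,226) with the handle straight down the image, so the jaws are across the body. The pen is at (240,358), clear of the fingers. Next I grip the mug.

```bash
python3 -m jog '[[[2,0.5,30],[0,0,0],0],[[2,0.5,65],[0,0,0],0],[[2,0.5,100],[0,0,0],0],[[2,0.5,130],[0,0,0],0],[[2,0.5,155],[0,0,0],0],[[2,0.5,172],[0,0,0],0],[[2,0.5,181],[0,0,0],0],[[2,0.5,184],[0,0,0],0],[[2,0.5,184],[0,0,0],0],[[2,0.5,184],[0,0,0],1],[[2,0.5,184],[0,0,0],1],[[2,0.5,184],[0,0,0],1]]' >/dev/null;  python3 -m jog '[[[0,0,0],[0,0,0],1],[[0,0,0],[0,0,0],1],[[0,0,0],[0,0,0],1],[[0,0,0],[0,0,0],1]]'; python3 -m jog '[[[0,0,0],[0,0,0],1],[[0,0,-10],[0,0,0],1],[[0,0,-30],[0,0,0],1],[[0,0,-60],[0,0,0],1],[[0,0,-85],[0,0,0],1],[[0,0,-95],[0,0,0],1],[[0,0,-95],[0,0,0],1]]';python3 go.py .4244 .2763 .13 0
```

```text
time_s: 10.15
position: [0.6718, -0.1774, 0.041]
tcp_rot: [[0.607, -0.795, 0.001], [-0.795, -0.607, -0.001], [0.001, -0.001, -1.0]]
force: [-0.6, 0.7, 4.7]
opening: 0.715
time_s: 10.73
position: [0.6729, -0.178, 0.138]
tcp_rot: [[0.607, -0.795, 0.005], [-0.795, -0.607, -0.002], [0.005, -0.003, -1.0]]
force: [-0.5, -0.6, -2.6]
opening: 0.719
t 10.73 pos [ 0.6729 -0.178   0.138 ] yaw -52.6 F [-0.5 -0.6 -2.6] op 0.719
shift [-511.9  -78.3    5.6] turn [ -0.   -0.3 -52.6]
```

```bash
python3 -m jog '[[[-12,-2,0],[0,0,-3],1],[[-36,-5,0],[0,0,-7],1],[[-68,-10,0],[0,0,-11],1],[[-102,-16,0],[0,0,-15],1],[[-136,-21,0],[0,0,-19],1],[[-170,-26,0],[0,0,-23],1],[[-204,-31,0],[0,0,-27],1],[[-238,-36,0],[0,0,-31],1],[[-272,-42,0],[0,0,-35],1],[[-306,-47,0],[0,0,-39],1],[[-340,-52,0],[0,0,-43],1],[[-372,-57,0],[0,0,-47],1]]' ; python3 go.py .4244 .2763 .13 0
```

```text
time_s: 11.73
position: [0.4878, 0.1542, 0.1333]
tcp_rot: [[0.995, -0.095, -0.005], [-0.095, -0.996, -0.0], [-0.005, 0.001, -1.0]]
force: [1.0, 0.2, -2.1]
opening: 0.715
t 11.73 pos [0.4878 0.1542 0.1333] yaw -5.4 F [ 1.   0.2 -2.1] op 0.715
shift [ -74.7 -115.6    3.6] turn [ 0.   0.3 -5.4]
```

```bash
python3 -m jog '[[[-16,-24,0],[0,0,-2],1],[[-32,-49,0],[0,0,-4],1],[[-47,-72,0],[0,0,-5.4],1],[[-59,-92,0],[0,0,-5.4],1],[[-68,-106,0],[0,0,-5.4],1],[[-73,-114,0],[0,0,-5.4],1],[[-75,-117,0],[0,0,-5.4],1],[[-75,-117,0],[0,0,-5.4],1],[[-75,-117,0],[0,0,-5.4],1]]' ; python3 go.py .4244 .2763 .039 0
```

```text
time_s: 12.48
position: [0.4277, 0.2761, 0.1346]
tcp_rot: [[1.0, -0.004, -0.001], [-0.004, -1.0, -0.001], [-0.001, 0.001, -1.0]]
force: [0.1, 0.8, -3.4]
opening: 0.714
t 12.48 pos [0.4277 0.2761 0.1346] yaw -0.2 F [ 0.1  0.8 -3.4] op 0.714
shift [-3.3 -0.2 95.6] turn [ 0.   0.  -0.2]
```

```bash
python3 -m jog '[[[-2,0,15],[0,0,0],1],[[-2,0,40],[0,0,0],1],[[-2,0,64],[0,0,0],1],[[-2,0,80],[0,0,0],1],[[-2,0,89],[0,0,0],1],[[-2,0,93],[0,0,0],1],[[-2,0,95],[0,0,0],1],[[-2,0,95],[0,0,0],1],[[-2,0,95],[0,0,0],1]]';  python3 go.py .4244 .2763 .039 0
```

```text
time_s: 13.23
position: [0.4264, 0.2768, 0.0408]
tcp_rot: [[1.0, -0.004, 0.002], [-0.004, -1.0, 0.001], [0.002, -0.001, -1.0]]
force: [-0.7, -0.6, -2.4]
opening: 0.715
t 13.23 pos [0.4264 0.2768 0.0408] yaw -0.2 F [-0.7 -0.6 -2.4] op 0.715
shift [-2.   0.6  1.8] turn [-0.  -0.1 -0.2]
```

```bash
python3 -m jog '[[[0,0,1],[0,0,0],1],[[0,0,2],[0,0,0],1],[[0,0,2],[0,0,0],1],[[0,0,2],[0,0,0],1]]'; python3 -m jog '[[[0,0,0],[0,0,0],0],[[0,0,0],[0,0,0],0],[[0,0,0],[0,0,0],0],[[0,0,0],[0,0,0],0],[[0,0,0],[0,0,0],0],[[0,0,0],[0,0,0],0],[[0,0,0],[0,0,0],0],[[0,0,-10],[0,0,0],0],[[0,0,-30],[0,0,0],0],[[0,0,-70],[0,0,0],0],[[0,0,-110],[0,0,0],0],[[0,0,-150],[0,0,0],0]]'; python3 -m jog '[[[0,0,-30],[0,0,0],0],[[0,0,-30],[0,0,0],0],[[0,0,-30],[0,0,0],0]]' >/dev/null
python3 - <<'E'
from m import *
s=bot.read_state();im=vision.capture("wrist");cv2.imwrite("pics/w4.png",cv2.convertScaleAbs(im,alpha=1.7)[:,:,::-1]);cv2.imwrite("pics/w4raw.png",im[:,:,::-1]);print(s["position"],s["tcp_rot"][:2,0])
E
python3 go.py .4437 -.254 .23 -14.7
```

```text
time_s: 13.57
position: [0.4262, 0.277, 0.0389]
tcp_rot: [[1.0, -0.004, 0.002], [-0.004, -1.0, 0.001], [0.002, -0.001, -1.0]]
force: [0.0, 0.0, 5.1]
opening: 0.718
time_s: 14.57
position: [0.4248, 0.2765, 0.19]
tcp_rot: [[1.0, -0.004, -0.001], [-0.004, -1.0, -0.0], [-0.001, 0.0, -1.0]]
force: [1.0, 0.3, -0.4]
opening: 1.001
[0.4266 0.2772 0.2207] [ 1.     -0.0038]
t 14.87 pos [0.4253 0.2767 0.2188] yaw -0.2 F [-0.5 -0.2 -1.2] op 1.003
shift [ 20.5 530.6 -11.4] turn [-0.  -0.1 14.5]
```

View pics/w4.png

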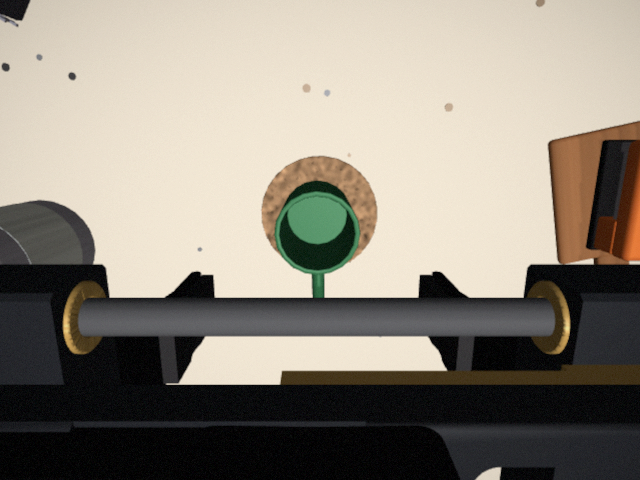

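The mug stands on the coaster with its rim centre at (317,232), which works out to (0.4256, 0.276), about 1 mm off the middle. Next is the jar.

```bash
python3 -m jog '[[[1,15,-11],[0,0,1],0],[[2,50,-11],[0,0,2],0],[[4,90,-11],[0,0,3],0],[[5,131,-11],[0,0,4],0],[[7,172,-11],[0,0,5],0],[[8,213,-11],[0,0,6],0],[[10,254,-11],[0,0,7],0],[[11,295,-11],[0,0,8],0],[[13,336,-11],[0,0,10],0],[[15,377,-11],[0,0,11],0],[[16,418,-11],[0,0,12],0],[[18,459,-11],[0,0,14.5],0]]' >/dev/null; python3 go.py .4437 -.254 .22 -14.7
```

```text
t 15.87 pos [ 0.4398 -0.1834  0.2271] yaw -14.8 F [1.4 0.1 0.2] op 0.997
shift [21.8 67.3  6.8] turn [-0.1  0.3 -0.1]
```

```bash
python3 -m jog '[[[11,32,5],[0,0,0],0],[[18,55,5],[0,0,0],0],[[21,67,5],[0,0,0],0],[[21,69,5],[0,0,0],0],[[21,69,5],[0,0,0],0],[[21,69,5],[0,0,0],0],[[21,69,5],[0,0,0],0]]' >/dev/null
python3 - <<'E'
from m import *
s=bot.read_state();im=vision.capture("wrist");cv2.imwrite("pics/w5.png",cv2.convertScaleAbs(im,alpha=1.7)[:,:,::-1]);cv2.imwrite("pics/w5raw.png",im[:,:,::-1]);print(s["position"],s["tcp_rot"][:2,0])
E
python3 go.py .4437 -.254 .03 -14.7
```

```text
[ 0.4441 -0.2522  0.2238] [ 0.9676 -0.2524]
t 16.5 pos [ 0.4443 -0.2524  0.224 ] yaw -14.6 F [0.1 0.4 0.2] op 1.002
shift [ -0.    1.8 194. ] turn [-0.   0.1  0.1]
```

View pics/w5.png

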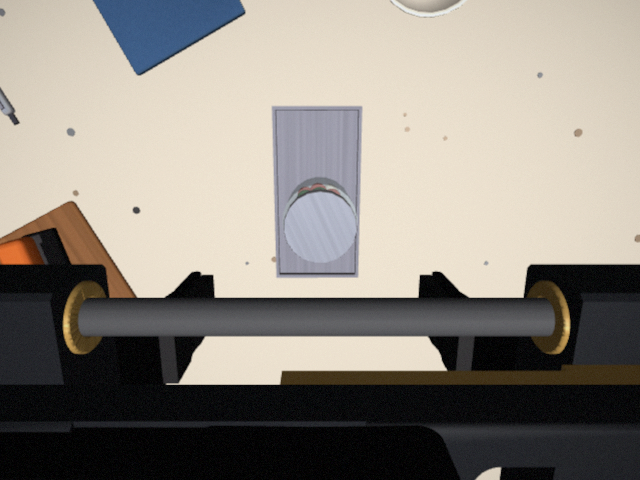

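The whole tray is in view, with corners (272,107), (362,107), (358,276) and (277,277), and the lid centre at (320,227).

```bash
python3 - <<'E'
from m import *
s=bot.read_state();c=cam("wrist",s)
print("lid",plane(c,(320,227),.093),"tray",rect(c,np.array([(272,107),(362,107),(358,276),(277,277)]),.01))
T=cam("top"); # tray corner height: wrist TR corner vs top view
print(tri(c,(362,107),T,(451.6,265.3)))
E
```

```text
lid [[ 0.4453 -0.2559  0.093 ]] tray (array([ 456.8, -257.2]), array([ 79.4, 158.3]), 165.6)
(array([ 0.5242, -0.3153,  0.0023]), np.float64(0.0020447448387181373))
```

```bash
python3 -m jog '[[[1,3,30],[0,0,0],0],[[1,3,65],[0,0,0],0],[[1,3,100],[0,0,0],0],[[1,3,135],[0,0,0],0],[[1,3,165],[0,0,0],0],[[1,3,183],[0,0,0],0],[[1,3,191],[0,0,0],0],[[1,3,194],[0,0,0],0],[[1,3,194],[0,0,0],0],[[1,3,194],[0,0,0],1],[[1,3,194],[0,0,0],1],[[1,3,194],[0,0,0],1]]' >/dev/null;  python3 -m jog '[[[0,0,0],[0,0,0],1],[[0,0,0],[0,0,0],1],[[0,0,0],[0,0,0],1],[[0,0,0],[0,0,0],1],[[0,0,0],[0,0,0],1]]'; python3 -m jog '[[[0,0,0],[0,0,0],1],[[0,0,-10],[0,0,0],1],[[0,0,-30],[0,0,0],1],[[0,0,-60],[0,0,0],1],[[0,0,-80],[0,0,0],1],[[0,0,-90],[0,0,0],1],[[0,0,-90],[0,0,0],1]]';python3 go.py .665 -.1705 .12 -14.7
```

```text
time_s: 17.92
position: [0.4448, -0.2572, 0.0307]
tcp_rot: [[0.967, -0.255, 0.0], [-0.255, -0.967, 0.0], [0.0, -0.0, -1.0]]
force: [1.2, 2.4, 6.7]
opening: 0.684
time_s: 18.5
position: [0.4458, -0.2587, 0.1223]
tcp_rot: [[0.967, -0.254, 0.004], [-0.254, -0.967, -0.004], [0.004, 0.003, -1.0]]
force: [0.8, 0.9, -2.4]
opening: 0.679
t 18.5 pos [ 0.4458 -0.2587  0.1223] yaw -14.7 F [ 0.8  0.9 -2.4] op 0.679
shift [ 189.6 -141.     2.8] turn [ 0.1 -0.3 -0. ]
```

```bash
python3 -m jog '[[[12,-9,0],[0,0,0],1],[[36,-27,0],[0,0,0],1],[[62,-46,0],[0,0,0],1],[[88,-65,0],[0,0,0],1],[[114,-85,0],[0,0,0],1],[[138,-103,0],[0,0,0],1],[[160,-119,0],[0,0,0],1],[[176,-131,0],[0,0,0],1],[[186,-138,0],[0,0,0],1],[[190,-141,0],[0,0,0],1],[[190,-141,0],[0,0,0],1],[[190,-141,0],[0,0,0],1]]' >/dev/null; python3 go.py .665 -.1705 .0357 -14.7
```

```text
t 19.5 pos [ 0.6628 -0.1692  0.1184] yaw -14.7 F [-0.5 -0.3 -2.9] op 0.684
shift [ 2.8  0.7 82.7] turn [-0.   0.2 -0. ]
```

```bash
python3 -m jog '[[[2,1,15],[0,0,0],1],[[2,1,36],[0,0,0],1],[[2,1,56],[0,0,0],1],[[2,1,70],[0,0,0],1],[[2,1,77],[0,0,0],1],[[2,1,80],[0,0,0],1],[[2,1,82],[0,0,0],1],[[2,1,82],[0,0,0],1],[[2,1,82],[0,0,0],1]]';  python3 go.py .665 -.1705 .0357 -14.7
```

```text
time_s: 20.25
position: [0.6668, -0.1713, 0.0391]
tcp_rot: [[0.967, -0.254, 0.002], [-0.254, -0.967, -0.001], [0.002, 0.0, -1.0]]
force: [0.1, 0.8, -1.1]
opening: 0.684
t 20.25 pos [ 0.6668 -0.1713  0.0391] yaw -14.7 F [ 0.1  0.8 -1.1] op 0.684
shift [-1.9 -0.3  3.4] turn [ 0.  -0.1 -0. ]
```

```bash
python3 -m jog '[[[-1,0,0],[0,0,0],1],[[-1,0,0.5],[0,0,0],1],[[-1,0,1],[0,0,0],1],[[-1,0,1],[0,0,0],1]]';python3 -m jog '[[[0,0,1],[0,0,0],1],[[0,0,1],[0,0,0],1],[[0,0,1],[0,0,0],1]]'
```

```text
time_s: 20.58
position: [0.6652, -0.1707, 0.0374]
tcp_rot: [[0.967, -0.254, 0.0], [-0.254, -0.967, -0.0], [0.0, 0.0, -1.0]]
force: [0.1, -0.0, -2.0]
opening: 0.679
time_s: 20.83
position: [0.665, -0.1707, 0.036]
tcp_rot: [[0.967, -0.254, -0.0], [-0.254, -0.967, 0.0], [-0.0, -0.0, -1.0]]
force: [0.4, -0.6, -3.0]
opening: 0.679
```

```bash
python3 -m jog '[[[0,0,0.5],[0,0,0],1],[[0,0,1],[0,0,0],1],[[0,0,1],[0,0,0],1],[[0,0,1],[0,0,0],1]]'
```

```text
time_s: 21.17
position: [0.665, -0.1707, 0.0358]
tcp_rot: [[0.967, -0.254, 0.0], [-0.254, -0.967, -0.0], [0.0, 0.0, -1.0]]
force: [-1.9, 1.0, 4.2]
opening: 0.678
```

Contact. Next I release and rise, checking the jar and re-looking at the parked stapler.

```bash
python3 -m jog '[[[0,0,0],[0,0,0],0],[[0,0,0],[0,0,0],0],[[0,0,0],[0,0,0],0],[[0,0,0],[0,0,0],0],[[0,0,0],[0,0,0],0],[[0,0,0],[0,0,0],0],[[0,0,0],[0,0,0],0],[[0,0,-10],[0,0,0],0],[[0,0,-30],[0,0,0],0],[[0,0,-70],[0,0,0],0],[[0,0,-110],[0,0,0],0],[[0,0,-150],[0,0,0],0]]' >/dev/null; python3 -m jog '[[[0,0,-35],[0,0,0],0],[[0,0,-35],[0,0,0],0],[[0,0,-35],[0,0,0],0],[[0,0,-35],[0,0,0],0]]' 
python3 - <<'E'
from m import *
s=bot.read_state();im=vision.capture("wrist");cv2.imwrite("pics/w6.png",cv2.convertScaleAbs(im,alpha=1.7)[:,:,::-1])
c=cam("wrist",s);b=np.vstack(blobs(im,(95,80,30),(125,255,255),100,(0,0,640,285)));print("tile",rect(c,b,.008),s["position"])
E
python3 go.py .4425 .0067 .2 0
```

```text
time_s: 22.5
position: [0.6645, -0.1704, 0.2204]
tcp_rot: [[0.967, -0.254, -0.0], [-0.254, -0.967, 0.0], [-0.0, -0.0, -1.0]]
force: [-0.3, 0.1, -1.2]
opening: 0.997
tile (array([ 665.2, -171.4]), array([107.8, 108.2]), 102.8) [ 0.6645 -0.1704  0.2204]
t 22.55 pos [ 0.6639 -0.1702  0.219 ] yaw -14.7 F [ 0.2  0.1 -0.2] op 0.999
shift [-259.1 -114.8   19.7] turn [ -0.    0.2 -14.7]
```

View pics/w6.png

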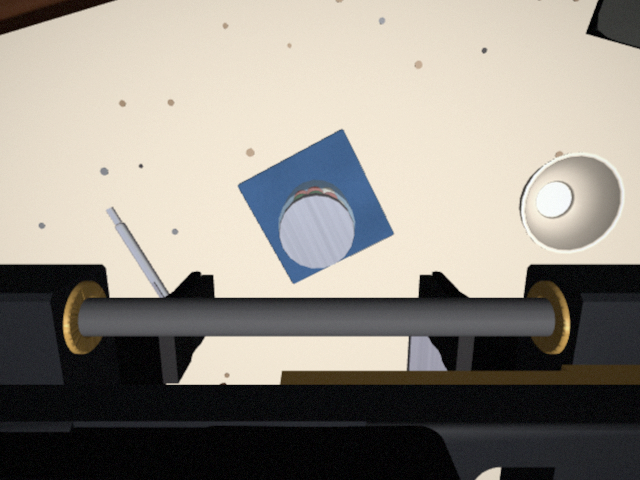

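The jar stands on the tile with the lid centre at (316,231), about 1 mm off the middle. Next is the stapler on the board.

```bash
python3 -m jog '[[[-14,-6,2],[0,0,-1],0],[[-42,-19,5],[0,0,-3],0],[[-75,-33,10],[0,0,-5],0],[[-110,-49,14],[0,0,-7],0],[[-145,-64,18],[0,0,-9],0],[[-180,-80,18],[0,0,-11],0],[[-212,-94,18],[0,0,-13],0],[[-238,-106,18],[0,0,-14.7],0],[[-253,-113,18],[0,0,-14.7],0],[[-259,-115,18],[0,0,-14.7],0],[[-259,-115,18],[0,0,-14.7],0],[[-259,-115,18],[0,0,-14.7],0]]' >/dev/null; python3 -m jog '[[[0,0,0],[0,0,0],0],[[0,0,0],[0,0,0],0]]' >/dev/null
python3 - <<'E'
from m import *
s=bot.read_state();im=vision.capture("wrist");c=cam("wrist",s);print("stap",rect(c,blobs(im,(2,185,60),(18,255,255),100)[0],.057))
E
python3 go.py .4425 .0067 .0285 0
```

```text
stap (array([442.7,   6.3]), array([25.2, 97.3]), 0.0)
t 23.77 pos [0.445  0.0055 0.2019] yaw -0.1 F [ 0.3 -0.8 -0.4] op 0.996
shift [ -2.6  -1.2 173.4] turn [ 0.  -0.  -0.1]
```

```bash
python3 -m jog '[[[-2,-1,30],[0,0,0],0],[[-2,-1,65],[0,0,0],0],[[-2,-1,100],[0,0,0],0],[[-2,-1,130],[0,0,0],0],[[-2,-1,150],[0,0,0],0],[[-2,-1,163],[0,0,0],0],[[-2,-1,171],[0,0,0],0],[[-2,-1,173],[0,0,0],0],[[-2,-1,173],[0,0,0],0],[[-2,-1,173],[0,0,0],1],[[-2,-1,173],[0,0,0],1],[[-2,-1,173],[0,0,0],1]]' >/dev/null; python3 -m jog '[[[0,0,0],[0,0,0],1],[[0,0,0],[0,0,0],1],[[0,0,0],[0,0,0],1],[[0,0,0],[0,0,0],1],[[0,0,0],[0,0,0],1],[[0,0,0],[0,0,0],1],[[0,0,0],[0,0,0],1],[[0,0,0],[0,0,0],1],[[0,0,0],[0,0,0],1]]'; python3 -m jog '[[[0,0,-10],[0,0,0],1],[[0,0,-30],[0,0,0],1],[[0,0,-60],[0,0,0],1],[[0,0,-80],[0,0,0],1],[[0,0,-90],[0,0,0],1],[[0,0,-90],[0,0,0],1]]';python3 go.py .4569 -.2567 .12 -14.6
```

```text
time_s: 25.52
position: [0.4418, 0.0073, 0.029]
tcp_rot: [[1.0, -0.0, -0.0], [-0.0, -1.0, -0.0], [-0.0, 0.0, -1.0]]
force: [0.7, 0.9, 1.0]
opening: 0.295
time_s: 26.02
position: [0.4431, 0.0072, 0.121]
tcp_rot: [[1.0, -0.0, 0.005], [-0.0, -1.0, -0.001], [0.005, 0.001, -1.0]]
force: [0.5, -0.6, -1.7]
opening: 0.29
t 26.02 pos [0.4431 0.0072 0.121 ] yaw -0.0 F [ 0.5 -0.6 -1.7] op 0.29
shift [ 13.9 263.9   1.3] turn [ 0.  -0.3 14.6]
```

```bash
python3 -m jog '[[[1,12,0],[0,0,1],1],[[2,36,0],[0,0,3],1],[[4,66,0],[0,0,5],1],[[5,98,0],[0,0,7],1],[[7,130,0],[0,0,9],1],[[9,162,0],[0,0,11],1],[[10,194,0],[0,0,13],1],[[12,222,0],[0,0,14.6],1],[[13,244,0],[0,0,14.6],1],[[14,258,0],[0,0,14.6],1],[[14,264,0],[0,0,14.6],1],[[14,264,0],[0,0,14.6],1]]' >/dev/null; python3 -m jog '[[[0,0,0],[0,0,0],1],[[0,0,0],[0,0,0],1]]' >/dev/null;python3 go.py .4569 -.2567 .022 -14.6
```

```text
t 27.18 pos [ 0.4549 -0.2546  0.1186] yaw -14.6 F [-0.4  1.  -2.1] op 0.295
shift [ 2.6  1.6 96.6] turn [-0.1  0.1  0. ]
```

```bash
python3 -m jog '[[[2,1.5,15],[0,0,0],1],[[2,1.5,40],[0,0,0],1],[[2,1.5,64],[0,0,0],1],[[2,1.5,80],[0,0,0],1],[[2,1.5,89],[0,0,0],1],[[2,1.5,93],[0,0,0],1],[[2,1.5,95],[0,0,0],1],[[2,1.5,95],[0,0,0],1],[[2,1.5,95],[0,0,0],1],[[2,1.5,95],[0,0,0],1]]'; python3 -m jog '[[[0,0,0],[0,0,0],1],[[0,0,0.5],[0,0,0],1],[[0,0,1],[0,0,0],1],[[0,0,1],[0,0,0],1],[[0,0,1],[0,0,0],1]]'; python3 go.py .4569 -.2567 .022 -14.6
```

```text
time_s: 28.02
position: [0.4578, -0.259, 0.025]
tcp_rot: [[0.968, -0.252, 0.002], [-0.252, -0.968, -0.001], [0.002, 0.001, -1.0]]
force: [-0.7, -0.4, -0.5]
opening: 0.294
time_s: 28.43
position: [0.4572, -0.2586, 0.0231]
tcp_rot: [[0.968, -0.253, 0.0], [-0.253, -0.968, -0.0], [0.0, 0.0, -1.0]]
force: [0.4, 0.3, -1.3]
opening: 0.295
t 28.43 pos [ 0.4572 -0.2586  0.0231] yaw -14.6 F [ 0.4  0.3 -1.3] op 0.295
shift [-0.8 -1.8  1.1] turn [ 0. -0. -0.]
```

```bash
python3 -m jog '[[[0,-1,0.5],[0,0,0],1],[[0,-1,1],[0,0,0],1],[[0,-1,1.5],[0,0,0],1],[[0,-1,1.5],[0,0,0],1],[[0,-1,1.5],[0,0,0],1]]'; python3 go.py .4569 -.2567 .022 -14.6
```

```text
time_s: 28.85
position: [0.4574, -0.2575, 0.022]
tcp_rot: [[0.968, -0.253, 0.0], [-0.253, -0.968, 0.0], [-0.0, -0.0, -1.0]]
force: [-0.6, 0.4, 5.2]
opening: 0.296
t 28.85 pos [ 0.4574 -0.2575  0.022 ] yaw -14.6 F [-0.6  0.4  5.2] op 0.296
shift [-0.7 -0.7 -0. ] turn [-0.  0. -0.]
```

Contact on the tray floor (5 N). Next I release, rise and take the final views.

```bash
python3 -m jog '[[[0,0,0],[0,0,0],0],[[0,0,0],[0,0,0],0],[[0,0,0],[0,0,0],0],[[0,0,0],[0,0,0],0],[[0,0,0],[0,0,0],0],[[0,0,0],[0,0,0],0],[[0,0,0],[0,0,0],0],[[0,0,0],[0,0,0],0],[[0,0,0],[0,0,0],0],[[0,0,-10],[0,0,0],0],[[0,0,-40],[0,0,0],0],[[0,0,-80],[0,0,0],0]]' >/dev/null; python3 -m jog '[[[0,0,-40],[0,0,0],0],[[0,0,-80],[0,0,0],0],[[0,0,-110],[0,0,0],0],[[0,0,-120],[0,0,0],0],[[0,0,-120],[0,0,0],0],[[0,0,-120],[0,0,0],0]]' 
python3 - <<'E'
from m import *
s=bot.read_state();im=vision.capture("wrist");cv2.imwrite("pics/w7.png",cv2.convertScaleAbs(im,alpha=1.7)[:,:,::-1])
c=cam("wrist",s);print("stap",rect(c,blobs(im,(2,185,60),(18,255,255),100)[0],.05))
for n in("top","scene"):
    i=vision.capture(n);cv2.imwrite(f"pics/{n}9.png",cv2.convertScaleAbs(i,alpha=1.7)[:,:,::-1])
    a=cv2.imread(f"pics/{n}0.png")[:,:,::-1]
    for k,(x,y,w,h) in (dict(shaker=(205,160,40,45),pen=(290,165,25,75),bowl=(463,193,55,55)) if n=="top" else dict(shaker=(440,285,50,60),pen=(335,255,40,85),bowl=(98,228,70,55))).items():
        print(n,k,cv2.phaseCorrelate(*[cv2.cvtColor(q[y:y+h,x:x+w].copy(),cv2.COLOR_RGB2GRAY).astype(np.float32) for q in(a,i)]))
E
```

```text
time_s: 30.35
position: [0.4571, -0.2573, 0.2217]
tcp_rot: [[0.968, -0.252, 0.0], [-0.252, -0.968, -0.0], [0.0, 0.0, -1.0]]
force: [-0.2, 0.7, -0.2]
opening: 1.003
stap (array([ 458.2, -258.3]), array([25.2, 95.9]), 165.3)
top shaker ((0.0718118696576191, 0.4340648282269406), 0.9691615523232354)
top pen ((0.43581336213093813, 0.533029038071966), 0.9404529215494791)
top bowl ((-0.4768341575009991, -0.9105022567567467), 0.1803503515985277)
scene shaker ((0.1285239685427335, 0.009233131132639016), 1.078531837463379)
scene pen ((-0.05584100509267742, -0.11657908620964008), 1.0379707324504852)
scene bowl ((-0.04740438022951565, -0.053987204955820545), 0.9430483155780368)
```

View pics/w7.png

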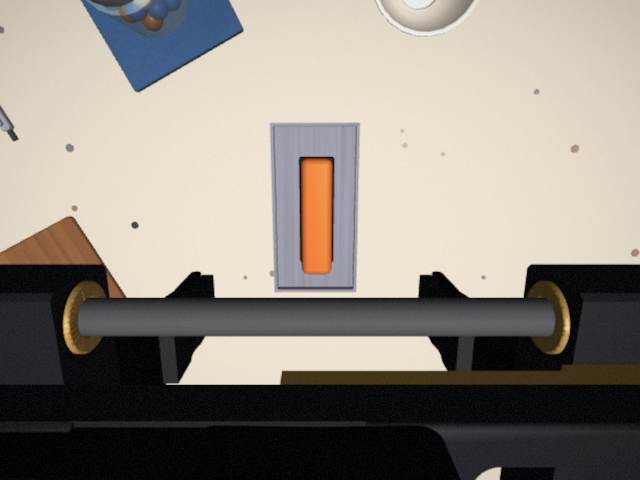

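View pics/scene9.png

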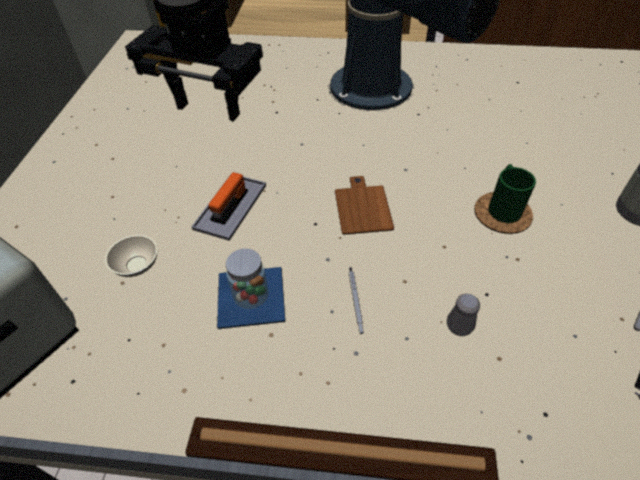

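The stapler (316,215) lies along the middle of the tray. In the scene view all three things stand upright in their places, the bystanders haven't moved, and the gripper is clear and open. I'm handing in.

```bash
python3 -c "
from rig import bot
print(bot.hand_in())"
```

```text
the job is handed in; nothing more can be done
None
```

The job is handed in: I parked the stapler on the wooden board, then moved the mug to the coaster, the jar to the tile, and the stapler lengthwise into the tray. It took about 30 s of the 125 s allowed.

**Placings:** my last measurements put the mug and the jar each about 1 mm from the middle, and the stapler about 2 mm off with its yaw within 1°. The final scene view shows all three upright and the gripper open and clear.

**Bystanders:** the scene view shows the salt shaker, pen and bowl shifted by under 0.2 px, so they are unmoved.

**Checks that disagreed:**
- The top-view shift for the bowl (about 1 px) was a weak match, because the arm probably got in the way, so I relied on the scene view.
- The tray rim came out 2 to 4 mm high by triangulation instead of 10 mm, which is pixel noise. I set the final depth by the contact force on the tray floor.
- The orange mask missed the parked stapler in the top view, but the wrist and scene views both found it within 1 mm.

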